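# Tap the proud shelf wedge home with the pestle

## Robot

A 6-joint arm with a two-finger parallel gripper is mounted at the origin on the work surface. World frame = base frame: x ahead of the robot, y to its left, z up, the work surface at z = 0. Lengths are in m, angles in rad, forces in N, time in s.
With the tool pointing down it reaches from about 0.25 to 0.775 m from the base axis. Payload 4 kg.
Tool frame: the origin (TCP) lies on the centre line of the jaws, within the pads' length; the fingertips stand 25 mm ahead of it and the grasp point (between the pads) lies 6 mm ahead of it; z points along the fingers, y is the line along which they close (so a half turn about z gives the same grasp; the last joint's range is limited). The gripper opens to 94 mm and grips with 3 to 60 N. Pads are 16 mm wide; open, the fingers measure 119 mm over their backs; the gripper's body (75 mm by 177 mm) begins 78 mm behind the grasp point.
Start: joints at [-1.322, 0.087, 1.371, -0, 1.684, -0.103], TCP at [0.19, -0.516, 0.231] pointing down, gripper open.
Joint ranges: [-3.1, 3.1], [-0.76, 2.03], [0.27, 2.55], [-1.08, 4.22], [0.17, 2.65], [-2.57, 2.57]. Speed limits (rad/s): [2.79, 2.79, 3.14, 3.14, 3.14, 3.14].

## Interface

Orientations are given as [roll, pitch, yaw] about the fixed x, y, z axes, in that order (R = Rz(yaw) Ry(pitch) Rx(roll)).
In Python, from bench import robot, imaging gives the robot as it stands. The module is installed in compiled form; this text tells all that it offers.
- The arm moves only by the tool drive_tool, never from a script. Its argument "series" is a list of rows, each a list of 3 entries, a list of its own where there are three numbers: the finger opening in m, from 0 to 0.094, then the shift along the tool's x, y, z in m, then the turn, a rotation vector about the tool's x, y, z in rad. A call has 1 to 5 rows; each row is the pose to reach, as a shift and turn from the pose commanded when the call began, along the tool's axes at that moment; what a row does not reach only later rows make up. A row lasts 1/8 s, in which the tool goes at most 62.5 mm and 10.7 degrees, less where a joint would pass 70% of its speed; a pose out of reach is approached as far as the arm can. A call with a gripper value outside its range is refused whole. The fingers move at their own pace and stop on an object; the grip force is fixed at half the most. Time passes only in rows, so rows that repeat a pose let the fingers close. It gives the time, the measured TCP pose, the force, the opening and the grip force at its end, in the units of the state.
- robot.get_obs(): the state, without advancing time (a new reading comes with each control period).
- imaging.snapshot(name): name is "side" or "top"; returns the picture (384x512x3 uint8, red, green, blue); there is no depth.
- imaging.get_calibration(name): a dict with "intrinsics" (3x3 intrinsics, pixels), "k1" (the pictures are not rectified: a ray, as slopes to the right and down, at radius r is drawn at 1 + k1 r^2 times it, then the intrinsics apply), "position" and "rotation" of the camera in the world. Camera axes: x right, y up, looking along -z (the intrinsics and any distortion apply to the point x, -y, -z); pixel columns grow to the right and rows downward; lengths in m; the calibration is good to about 2 mm. A picture is of the moment at which its call begins. get_calibration takes no time and is no camera call.
- robot.close_job(): hands the job in; it is judged then, once.
The state is a dict: "time": time; "joint_positions": joint angles; "qvel": joint speeds; "joint_torque": joint torques, N m; "tool_pos": TCP position; "ee_rot": TCP orientation; "wrist_force": force on the tool from outside, world axes, zero at the start; "wrist_torque": the same for the moment, N m; "width": finger opening in m; "finger_force": force on a finger pad.
Only numpy, scipy, OpenCV 4.12 (cv2) and the standard library are available. Lean on these libraries where they do the work, as an engineer would, in place of code of your own. Each camera call takes 0.05 s, during which the arm holds its last target. There are 200 camera calls.

## Task

One of the two wooden wedges that lock the little green plank shelf together still stands proud of its slot. Take the wooden pestle from the serving tray and tap that wedge down with the pestle's foot, not with the gripper, until it goes no further, then stand the pestle upright on the tray again and let go.

Things in the scene. Friction and masses are not known exactly. Their poses are not given: they have to be found in the camera images.
- loose_wedge (a joint): How far the loose wedge has gone down its slot, in m: starts between 0 and 0.01 and stops dead, fully home, at 0.035. It moves only straight down, stays wherever it is left and slides stiffly: about 8 N moves it (10 N when brisk); at the dead stop the force rises sharply.
- loose_wedge_top (a point): Centre of the level 30 (x) by 22 mm top of the pale wood wedge standing upright in the tenon at one end of the low green shelf (150 by 400 mm). It is 138 to 148 mm above the counter at the start, 113 mm when home. A twin at the other end, 310 mm away, is already home. The shelf's upright beside it is 100 mm high; a pot (top at 155 mm) stands mid-shelf.
- pestle: Plain wooden pestle standing upright on the tray, 160 mm tall, 150 g, round: flat-bottomed foot 52 mm across and 35 mm high, narrowing to a straight handle 28 mm across from 55 to 155 mm above the underside. Origin at the centre of the underside, z up along the handle. Not the waisted pepper mill (185 mm) off the tray.
- tray: Wooden serving tray fixed on the counter, 220 mm (x) by 260 mm (y), rim 24 mm high and 8 mm thick, with a 36 mm high grip on the middle of both y ends. Origin at the centre of its underside, z up; inner floor 8 mm above the origin. A cup (64 mm across, 65 mm tall) stands near the -x, +y corner; the pestle near the middle.
Mind the look-alikes: they are no part of the job. What is shaped like the pestle but blue or turquoise is not meant.

How it is judged:
On the way, in this order (a step that is already met when the one before it is completed fails the run):
1. the pestle is lifted clear of the tray (z of pestle in the frame of tray above 0.05 m), for 0.1 s.
2. the loose wedge is driven home by the pestle's foot (value of joint loose_wedge above 0.032 m and distance between pestle and loose_wedge_top below 0.045 m), for 0.05 s.
At the end, for the whole second after the job is handed in: The loose wedge is down within 3 mm of its dead stop (joint above 0.032), and the pestle stands upright (within 10 degrees) and at rest on the tray's floor, its foot inside the rim (value of joint loose_wedge above 0.032 m and angle between pestle's own z axis and vertical below 0.17 rad and x of pestle in the frame of tray between -0.1 and 0.1 m and y of pestle in the frame of tray between -0.12 and 0.12 m and z of pestle in the frame of tray between 0 and 0.016 m and linear speed of pestle below 0.02 m/s and velocity of joint loose_wedge below 0.01 m/s); the robot touches nothing.
It fails at once if the wedge is pushed with the gripper or the arm instead of the pestle (contact force between any of the fingers, the arm and loose_wedge above 2 N).
It also fails if it takes over 58 s, if anything falls off the work surface, if the arm or the gripper's body presses on something with over 40 N, if the wrist force passes 120 N, or if a joint passes its speed limit or range.

## Working session

There is one attempt and no reset: what is moved stays moved. The work goes in short steps, Python scripts to look and compute and a tool call to move; the robot and the scene stay as the last step left them, time stands still between calls to the robot, and variables do not carry over. Pictures are saved under pics/ and viewed, at most 10 in all, crops included, and the job is handed in when it is done.

Besides the shell and the picture viewer there is one more tool, called after "Emit:" as a command line: name --argument value ..., lists and objects as JSON in quotes. drive_tool: Moves the arm, as the interface text tells. Its arguments: {"type":"object","properties":{"series":{"type":"array"}},"required":["series"]}

```bash
mkdir -p pics; cat > h.py <<'E'
import numpy as np, cv2
from bench import robot, imaging
def ray(name,u,v):
    c=imaging.get_calibration(name);K=np.array(c["intrinsics"],float)
    p=cv2.undistortPoints(np.array([[[u,v]]],float),K,np.array([c["k1"],0,0,0,0.]))[0,0] if 1 else 0
    d=np.array(c["rotation"])@np.array([p[0],-p[1],-1.]);return np.array(c["position"]),d
def at(name,u,v,z):
    o,d=ray(name,u,v);return (o+d*(z-o[2])/d[2]).round(4)
def proj(name,P):
    c=imaging.get_calibration(name);q=np.array(c["rotation"]).T@(np.array(P)-np.array(c["position"]))
    x,y=q[0]/-q[2],-q[1]/-q[2];s=1+c["k1"]*(x*x+y*y);K=np.array(c["intrinsics"]);return (K@[x*s,y*s,1])[:2].round(1)
def two(a,b):
    (o1,d1),(o2,d2)=ray("top",*a),ray("side",*b)
    s=np.linalg.lstsq(np.c_[d1,-d2],o2-o1,rcond=None)[0];A=o1+d1*s[0];B=o2+d2*s[1];return ((A+B)/2).round(4),np.linalg.norm(A-B).round(4)
E
python3 - <<'E'
from h import *
for n in("top","side"):
    im=imaging.snapshot(n);cv2.imwrite(f"pics/{n}0.png",cv2.cvtColor(cv2.resize(im,(800,600),interpolation=cv2.INTER_CUBIC),4));print(imaging.get_calibration(n))
print(robot.get_obs())
E
```

```text
{'intrinsics': array([[467.84293997,   0.        , 260.12906762],
       [  0.        , 467.84293997, 187.98634463],
       [  0.        ,   0.        ,   1.        ]]), 'k1': -0.16044430310983943, 'position': array([ 0.35938411, -0.0967157 ,  1.59152092]), 'rotation': array([ 0.09987252, -0.01274141, -1.59511365])}
{'intrinsics': array([[410.5892793 ,   0.        , 262.73102184],
       [  0.        , 410.5892793 , 191.48132614],
       [  0.        ,   0.        ,   1.        ]]), 'k1': 0.021012136678713707, 'position': array([0.35046656, 0.62198911, 0.85248755]), 'rotation': array([ 0.78472045,  0.00607555, -2.94123266])}
{'time': 0.1, 'joint_positions': array([-1.32210550e+00,  8.78924136e-02,  1.37207501e+00, -7.76850307e-06,
        1.68360149e+00, -1.03089415e-01]), 'qvel': array([-0.00077537, -0.00064805, -0.00323303,  0.00192007,  0.0008738 ,
       -0.00132084]), 'joint_torque': array([ 1.90404600e-03, -3.41251051e+01, -3.03301406e+01,  7.20663043e-02,
        3.04384518e-02, -1.02060906e-04]), 'tool_pos': array([ 0.18940383, -0.51589284,  0.22942925]), 'ee_rot': array([-3.13962609e+00, -1.95691081e-04,  3.51779178e-01]), 'wrist_force': array([0.23916079, 0.30980882, 0.18943453]), 'wrist_torque': array([-0.00721943,  0.02355259,  0.0185267 ]), 'finger_force': 0.0, 'width': 0.0937819374705976}
```

```bash
sed -i 's/np.array(c\["rotation"\])/R(c)/; 2a from scipy.spatial.transform import Rotation as Ro\ndef R(c): return Ro.from_euler("xyz",c["rotation"]).as_matrix()' h.py; sed -i 's/ if 1 else 0//' h.py; python3 -c "
from h import *
print(proj('top',[.19,-.516,.2]),proj('side',[.4,0,0]))"
```

```text
[395.2 287.1] [294.5 256.1]
```

View pics/top0.png

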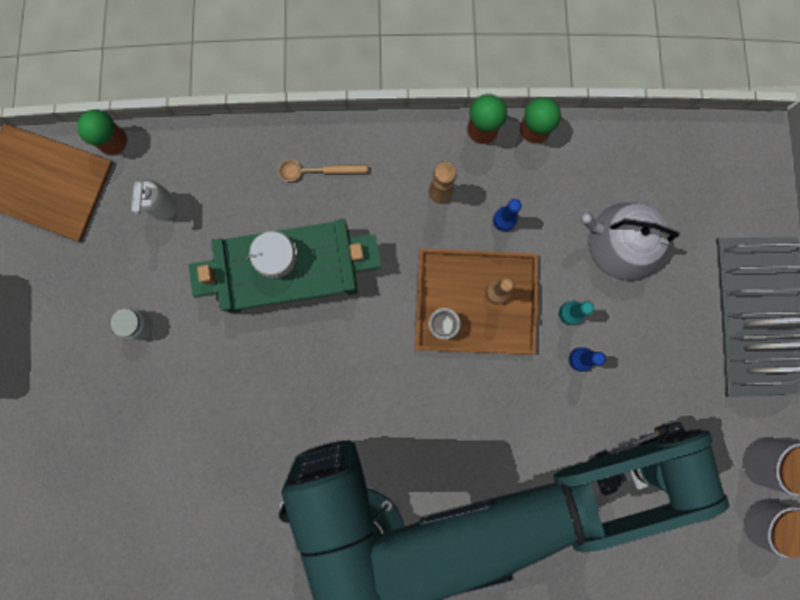

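View pics/side0.png

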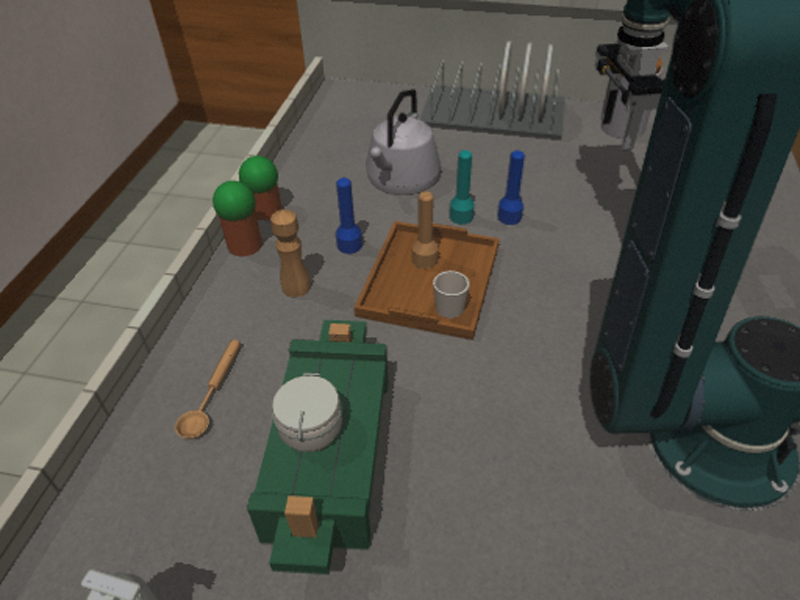

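The pestle is in the tray: its handle top is at about (504,286) in top/800 and (426,198) in side/800. The wedges are at top (204,274) and (357,252), and side (300,505) and (340,330). The nearer one (+y) looks proud.

```bash
python3 - <<'E'
from h import *
s=1.5625
t=cv2.imread("pics/top0.png");d=cv2.imread("pics/side0.png")
def c(im,x,y,w,h): return cv2.resize(im[y:y+h,x:x+w],(400,300),interpolation=cv2.INTER_CUBIC)
cv2.imwrite("pics/crop.png",np.vstack([np.hstack([c(t,180,235,80,60),c(t,460,255,80,60)]),np.hstack([c(d,250,480,100,75),c(d,380,190,120,90)])]))
for a,b in [((204,274),(300,502)),((357,252),(340,328)),((506,285),(426,197))]:
    print(two(np.array(a)/s,np.array(b)/s))
E
```

```text
(array([0.5545, 0.2881, 0.1453]), np.float64(0.0029))
(array([ 0.5968, -0.0197,  0.1103]), np.float64(0.0025))
(array([ 0.5158, -0.3157,  0.1608]), np.float64(0.0015))
```

View pics/crop.png

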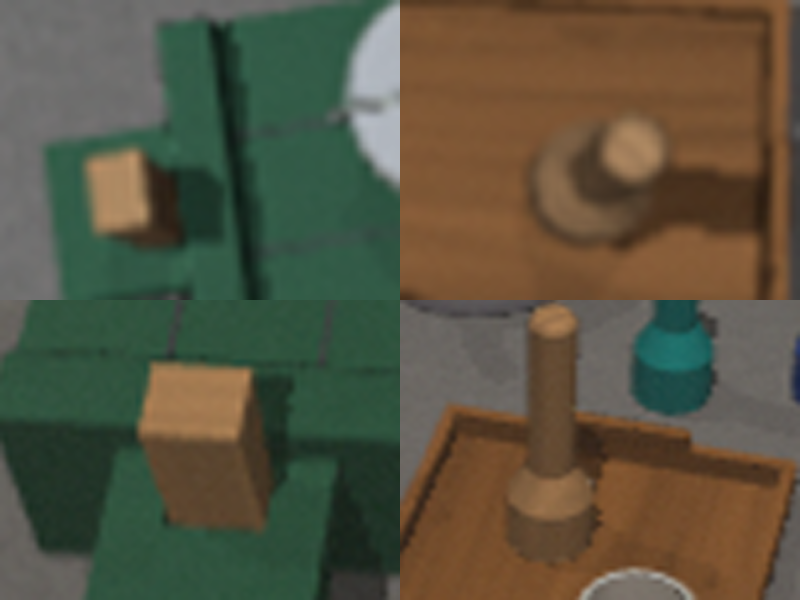

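The pestle top and the proud +y wedge are now located at subpixel level: wedge top (203.6,273.2) in top and (299.2,505.7) in side. The other wedge is at about 110 mm, so it's home.

```bash
cat >> h.py <<'E'
def full(p): return (np.array(p)+.5)/1.5625-.5
def go(P):
    o=robot.get_obs();r=Ro.from_euler("xyz",o["ee_rot"]);return r.inv().apply(np.array(P)-o["tool_pos"]).round(4)
E
python3 - <<'E'
from h import *
print("W",two(full((203.6,273.2)),full((299.2,505.7))),at("top",*full((203.6,273.2)),.143),at("side",*full((299.2,505.7)),.143))
print("P",two(full((506.8,284.6)),full((426.2,196))),at("top",*full((506.8,284.6)),.168),at("side",*full((426.2,196)),.168))
# foot: top-crop circle centre of foot upper rim (595,180)->
print("foot",at("top",*full((460+193/5,255+180/5)),.043))
p=at("top",*full((506.8,284.6)),.168)
print(go([p[0],p[1],.2294]))
for q in [(418,251),(538,256),(536,353),(416,349)]: print(at("top",*full(q),.024))
E
```

```text
W (array([0.5566, 0.2905, 0.1408]), np.float64(0.0013)) [0.5556 0.2897 0.143 ] [0.5566 0.2916 0.143 ]
P (array([ 0.5165, -0.3165,  0.163 ]), np.float64(0.0007)) [ 0.5156 -0.3158  0.168 ] [ 0.5157 -0.3098  0.168 ]
foot [ 0.516  -0.3168  0.043 ]
[ 3.752e-01 -7.540e-02  3.000e-04]
[ 0.6091 -0.1472  0.024 ]
[ 0.5927 -0.4092  0.024 ]
[ 0.3817 -0.396   0.024 ]
[ 0.3972 -0.1375  0.024 ]
```

Emit:
drive_tool --series '[[0.094, [0.06, -0.012, 0], [0, 0, 0]], [0.094, [0.12, -0.024, 0], [0, 0, 0]], [0.094, [0.18, -0.036, 0], [0, 0, 0]], [0.094, [0.24, -0.048, 0], [0, 0, 0]], [0.094, [0.3, -0.06, 0], [0, 0, 0]]]'

```text
time: 0.72
tool_pos: [0.4518, -0.3552, 0.23]
ee_rot: [-3.141, 0.0, 0.352]
wrist_force: [0.9, -0.5, 0.4]
width: 0.0939
finger_force: 0.0
```

Emit:
drive_tool --series '[[0.094, [0.05, -0.01, 0], [0, 0, 0]], [0.094, [0.075, -0.015, 0], [0, 0, 0]], [0.094, [0.075, -0.015, 0], [0, 0, 0]], [0.094, [0.075, -0.015, 0], [0, 0, 0]]]'

```text
time: 1.23
tool_pos: [0.5148, -0.3173, 0.2301]
ee_rot: [-3.141, 0.001, 0.351]
wrist_force: [0.5, -0.4, -0.2]
width: 0.0934
finger_force: 0.0
```

```bash
python3 - <<'E'
from h import *
print(go([.516,-.316,.129]))
ims=[imaging.snapshot(n) for n in("top","side")]
f=lambda im,x,y,w,h:cv2.resize(im[y:y+h,x:x+w],(400,300),interpolation=cv2.INTER_CUBIC)
cv2.imwrite("pics/c1.png",cv2.cvtColor(np.hstack([f(ims[0],260,130,120,90),f(ims[1],200,60,140,105)]),4))
E
```

```text
[ 0.0017 -0.0007  0.1011]
```

View pics/c1.png

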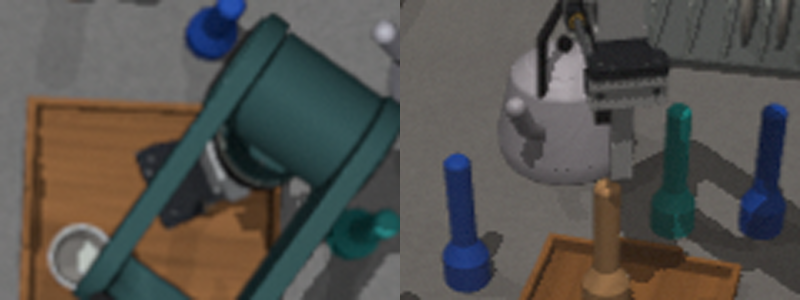

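The near finger sits just beyond the handle line, offset as the yaw implies, so it's aligned. I'll descend and grip.

Emit:
drive_tool --series '[[0.094, [0.001, -0.001, 0.04], [0, 0, 0]], [0.094, [0.001, -0.001, 0.08], [0, 0, 0]], [0.094, [0.001, -0.001, 0.1], [0, 0, 0]], [0.094, [0.001, -0.001, 0.1], [0, 0, 0]]]'

```text
time: 1.82
tool_pos: [0.5142, -0.3155, 0.1283]
ee_rot: [-3.138, 0.003, 0.35]
wrist_force: [0.2, -0.2, 0.7]
width: 0.0942
finger_force: 0.0
```

Emit:
drive_tool --series '[[0.06, [0, 0, 0], [0, 0, 0]], [0.04, [0, 0, 0], [0, 0, 0]], [0.03, [0, 0, 0], [0, 0, 0]], [0.02, [0, 0, 0], [0, 0, 0]], [0.01, [0, 0, 0], [0, 0, 0]]]'

```text
time: 2.45
tool_pos: [0.5164, -0.3154, 0.1306]
ee_rot: [3.141, -0.0, 0.352]
wrist_force: [-0.3, -0.4, 0.1]
width: 0.0473
finger_force: 0.0
```

Emit:
drive_tool --series '[[0.01, [0, 0, 0], [0, 0, 0]], [0.01, [0, 0, 0], [0, 0, 0]], [0.01, [0, 0, 0], [0, 0, 0]]]'

```text
time: 2.82
tool_pos: [0.5163, -0.3154, 0.1303]
ee_rot: [-3.141, 0.0, 0.352]
wrist_force: [-0.2, -0.1, 0.2]
width: 0.0275
finger_force: 30.0
```

Emit:
drive_tool --series '[[0.01, [0, 0, -0.03], [0, 0, 0]], [0.01, [0, 0, -0.08], [0, 0, 0]], [0.01, [0, 0, -0.13], [0, 0, 0]], [0.01, [0, 0, -0.17], [0, 0, 0]], [0.01, [0, 0, -0.19], [0, 0, 0]]]'

```text
time: 3.45
tool_pos: [0.5167, -0.3156, 0.3236]
ee_rot: [3.138, -0.002, 0.352]
wrist_force: [0.6, -0.4, -1.6]
width: 0.0271
finger_force: 30.0
```

Emit:
drive_tool --series '[[0.01, [0, 0, 0], [0, 0, 0]], [0.01, [0, 0, 0], [0, 0, 0]]]'

```text
time: 3.7
tool_pos: [0.516, -0.3152, 0.3186]
ee_rot: [-3.139, 0.002, 0.352]
wrist_force: [0.4, 0.3, -1.6]
width: 0.0275
finger_force: 30.0
```

```bash
python3 - <<'E'
from h import *
print(go([.556,.2905,.32]),robot.get_obs()["joint_positions"].round(2))
ims=[imaging.snapshot(n) for n in("top","side")]
f=lambda im,x,y,w,h:cv2.resize(im[y:y+h,x:x+w],(400,300),interpolation=cv2.INTER_CUBIC)
cv2.imwrite("pics/c2.png",cv2.cvtColor(np.hstack([f(ims[0],260,130,120,90),f(ims[1],200,40,140,105)]),4))
E
```

```text
[ 2.463e-01 -5.548e-01 -5.000e-04] [-0.64  0.22  1.05 -0.    1.88  0.58]
```

View pics/c2.png

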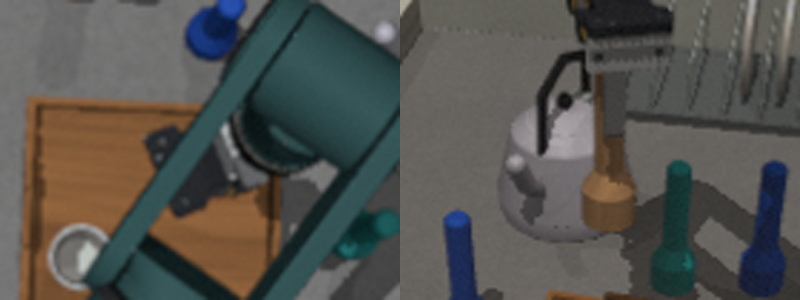

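The pestle hangs straight in the grip, its foot well clear of the tray. I'll carry it over to the wedge.

Emit:
drive_tool --series '[[0.01, [0.01, -0.022, 0], [0, 0, 0]], [0.01, [0.028, -0.064, 0], [0, 0, 0]], [0.01, [0.048, -0.108, 0], [0, 0, 0]], [0.01, [0.068, -0.153, 0], [0, 0, 0]], [0.01, [0.088, -0.198, 0], [0, 0, 0]]]'

```text
time: 4.42
tool_pos: [0.53, -0.0962, 0.32]
ee_rot: [-3.141, 0.0, 0.353]
wrist_force: [0.8, -0.9, -1.3]
width: 0.0279
finger_force: 30.0
```

Emit:
drive_tool --series '[[0.01, [0.02, -0.045, 0], [0, 0, 0]], [0.01, [0.04, -0.09, 0], [0, 0, 0]], [0.01, [0.06, -0.135, 0], [0, 0, 0]], [0.01, [0.08, -0.18, 0], [0, 0, 0]], [0.01, [0.1, -0.225, 0], [0, 0, 0]]]'

```text
time: 5.05
tool_pos: [0.5457, 0.1493, 0.3201]
ee_rot: [-3.141, 0.001, 0.353]
wrist_force: [-0.0, 0.2, -1.6]
width: 0.0275
finger_force: 30.0
```

Emit:
drive_tool --series '[[0.01, [0.02, -0.045, 0], [0, 0, 0]], [0.01, [0.04, -0.09, 0], [0, 0, 0]], [0.01, [0.054, -0.122, 0], [0, 0, 0]], [0.01, [0.058, -0.132, 0], [0, 0, 0]], [0.01, [0.058, -0.132, 0], [0, 0, 0]]]'

```text
time: 5.68
tool_pos: [0.5553, 0.2907, 0.32]
ee_rot: [3.141, 0.001, 0.353]
wrist_force: [0.4, -1.1, -0.8]
width: 0.0276
finger_force: 30.0
```

```bash
python3 - <<'E'
from h import *
print(go([.556,.2905,.263]),robot.get_obs()["joint_positions"].round(2))
ims=[imaging.snapshot(n) for n in("top","side")]
f=lambda im,x,y,w,h:cv2.resize(im[y:y+h,x:x+w],(400,300),interpolation=cv2.INTER_CUBIC)
cv2.imwrite("pics/c3.png",cv2.cvtColor(np.hstack([f(ims[0],90,130,120,90),f(ims[1],120,190,240,180)]),4))
E
```

```text
[0.0007 0.0004 0.057 ] [ 0.39  0.27  0.99 -0.    1.89  1.61]
```

View pics/c3.png

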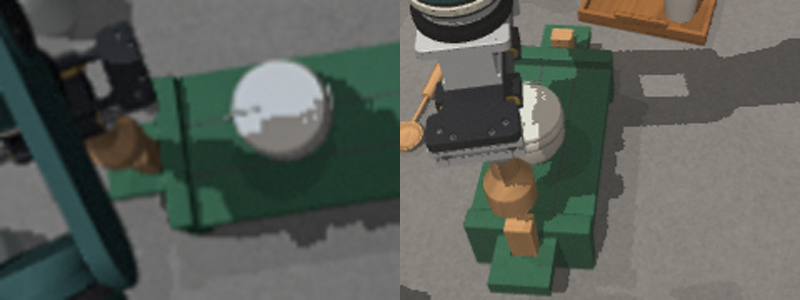

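The foot hangs above the proud wedge, about 5 cm clear. I'll lower it onto the wedge while watching the force.

Emit:
drive_tool --series '[[0.01, [0, 0, 0.02], [0, 0, 0]], [0.01, [0, 0, 0.04], [0, 0, 0]], [0.01, [0, 0, 0.05], [0, 0, 0]], [0.01, [0, 0, 0.056], [0, 0, 0]], [0.01, [0, 0, 0.062], [0, 0, 0]]]'

```text
time: 6.4
tool_pos: [0.5559, 0.2893, 0.2616]
ee_rot: [3.14, -0.002, 0.351]
wrist_force: [-2.9, -1.7, 7.8]
width: 0.0271
finger_force: 30.0
```

Emit:
drive_tool --series '[[0.01, [0, 0, 0.004], [0, 0, 0]], [0.01, [0, 0, 0.008], [0, 0, 0]], [0.01, [0, 0, 0.012], [0, 0, 0]]]'

```text
time: 6.78
tool_pos: [0.5559, 0.2894, 0.2502]
ee_rot: [3.14, -0.003, 0.351]
wrist_force: [-1.8, -3.2, 6.4]
width: 0.0274
finger_force: 30.0
```

Emit:
drive_tool --series '[[0.01, [0, 0, 0.004], [0, 0, 0]], [0.01, [0, 0, 0.008], [0, 0, 0]], [0.01, [0, 0, 0.011], [0, 0, 0]]]'

```text
time: 7.15
tool_pos: [0.556, 0.2894, 0.239]
ee_rot: [3.14, -0.002, 0.351]
wrist_force: [-2.9, -2.7, 6.3]
width: 0.0274
finger_force: 30.0
```

Emit:
drive_tool --series '[[0.01, [0, 0, 0.002], [0, 0, 0]], [0.01, [0, 0, 0.004], [0, 0, 0]], [0.01, [0, 0, 0.005], [0, 0, 0]]]'

```text
time: 7.52
tool_pos: [0.556, 0.2894, 0.2352]
ee_rot: [3.14, -0.003, 0.351]
wrist_force: [-3.7, -2.2, 12.0]
width: 0.0272
finger_force: 30.0
```

Emit:
drive_tool --series '[[0.01, [0, 0, 0.001], [0, 0, 0]], [0.01, [0, 0, 0.002], [0, 0, 0]], [0.01, [0, 0, 0.002], [0, 0, 0]]]'

```text
time: 7.9
tool_pos: [0.5564, 0.2894, 0.2351]
ee_rot: [3.14, -0.006, 0.351]
wrist_force: [-3.8, -3.1, 13.6]
width: 0.0272
finger_force: 30.0
```

Emit:
drive_tool --series '[[0.01, [0, 0, 0.002], [0, 0, 0]], [0.01, [0, 0, 0.004], [0, 0, 0]], [0.01, [0, 0, 0.004], [0, 0, 0]]]'

```text
time: 8.28
tool_pos: [0.5574, 0.2898, 0.2349]
ee_rot: [3.14, -0.012, 0.351]
wrist_force: [-4.9, -4.2, 22.9]
width: 0.0275
finger_force: 30.0
```

Dead stop: 23 N with no further travel at the expected height. I'll lift and return.

Emit:
drive_tool --series '[[0.01, [0, 0, -0.015], [0, 0, 0]], [0.01, [0, 0, -0.045], [0, 0, 0]], [0.01, [0, 0, -0.075], [0, 0, 0]], [0.01, [0, 0, -0.09], [0, 0, 0]], [0.01, [0, 0, -0.09], [0, 0, 0]]]'

```text
time: 8.9
tool_pos: [0.5565, 0.2905, 0.3156]
ee_rot: [-3.142, -0.003, 0.352]
wrist_force: [1.6, 0.2, -1.5]
width: 0.0276
finger_force: 30.0
```

Emit:
drive_tool --series '[[0.01, [-0.01, 0.022, 0], [0, 0, 0]], [0.01, [-0.028, 0.064, 0], [0, 0, 0]], [0.01, [-0.048, 0.108, 0], [0, 0, 0]], [0.01, [-0.068, 0.153, 0], [0, 0, 0]], [0.01, [-0.088, 0.198, 0], [0, 0, 0]]]'

```text
time: 9.52
tool_pos: [0.5403, 0.0713, 0.3127]
ee_rot: [-3.141, 0.003, 0.351]
wrist_force: [0.2, -0.6, -1.7]
width: 0.0272
finger_force: 30.0
```

Emit:
drive_tool --series '[[0.01, [-0.02, 0.045, 0], [0, 0, 0]], [0.01, [-0.04, 0.09, 0], [0, 0, 0]], [0.01, [-0.06, 0.135, 0], [0, 0, 0]], [0.01, [-0.08, 0.18, 0], [0, 0, 0]], [0.01, [-0.1, 0.225, 0], [0, 0, 0]]]'

```text
time: 10.15
tool_pos: [0.5234, -0.1739, 0.3128]
ee_rot: [-3.14, 0.002, 0.351]
wrist_force: [-0.1, 0.2, -0.7]
width: 0.0271
finger_force: 30.0
```

Emit:
drive_tool --series '[[0.01, [-0.02, 0.045, 0], [0, 0, 0]], [0.01, [-0.04, 0.09, 0], [0, 0, 0]], [0.01, [-0.054, 0.122, 0], [0, 0, 0]], [0.01, [-0.058, 0.132, 0], [0, 0, 0]], [0.01, [-0.058, 0.132, 0], [0, 0, 0]]]'

```text
time: 10.78
tool_pos: [0.5154, -0.3156, 0.3133]
ee_rot: [-3.139, 0.001, 0.351]
wrist_force: [0.9, 0.2, -1.6]
width: 0.0277
finger_force: 30.0
```

```bash
python3 - <<'E'
from h import *
print(go([.516,-.316,.131]))
ims=[imaging.snapshot(n) for n in("top","side")]
f=lambda im,x,y,w,h:cv2.resize(im[y:y+h,x:x+w],(400,300),interpolation=cv2.INTER_CUBIC)
t,s=ims
cv2.imwrite("pics/c4.png",cv2.cvtColor(np.vstack([np.hstack([f(t,110,140,64,48),f(t,260,130,120,90)]),np.hstack([f(s,155,295,64,48),f(s,200,40,140,105)])]),4))
print(proj("side",[.556,.2905,.113]),proj("side",[.556,.2905,.141]))
E
```

```text
[0.0006 0.001  0.1823]
[193.8 330.6] [191.9 323.5]
```

View pics/c4.png

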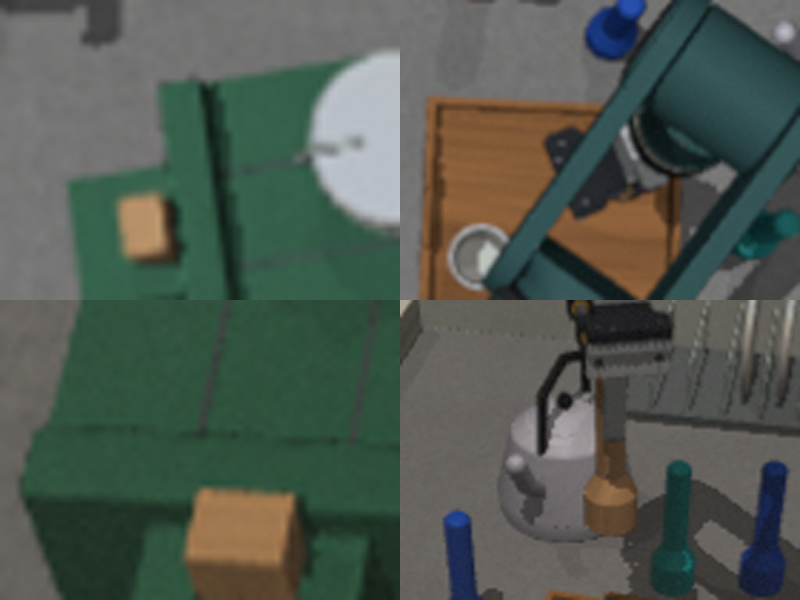

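The wedge's top face is centred at side pixel (193.9,331.3), against a predicted (193.8,330.6) for home, so it's down. The pestle is still upright in the grip, and I'll lower it to the tray floor.

Emit:
drive_tool --series '[[0.01, [0, 0, 0.04], [0, 0, 0]], [0.01, [0, 0, 0.09], [0, 0, 0]], [0.01, [0, 0, 0.13], [0, 0, 0]], [0.01, [0, 0, 0.16], [0, 0, 0]], [0.01, [0, 0, 0.176], [0, 0, 0]]]'

```text
time: 11.5
tool_pos: [0.516, -0.3134, 0.1367]
ee_rot: [-3.139, 0.001, 0.354]
wrist_force: [0.4, -0.1, -1.2]
width: 0.0275
finger_force: 30.0
```

Emit:
drive_tool --series '[[0.01, [0, 0, 0.002], [0, 0, 0]], [0.01, [0, 0, 0.004], [0, 0, 0]], [0.01, [0, 0, 0.005], [0, 0, 0]], [0.01, [0, 0, 0.005], [0, 0, 0]]]'

```text
time: 12.0
tool_pos: [0.5167, -0.3158, 0.1345]
ee_rot: [3.14, -0.001, 0.352]
wrist_force: [0.4, 0.3, -0.7]
width: 0.0276
finger_force: 30.0
```

Emit:
drive_tool --series '[[0.01, [0, 0, 0.001], [0, 0, 0]], [0.01, [0, 0, 0.002], [0, 0, 0]], [0.01, [0, 0, 0.003], [0, 0, 0]], [0.01, [0, 0, 0.003], [0, 0, 0]]]'

```text
time: 12.5
tool_pos: [0.5163, -0.3155, 0.1304]
ee_rot: [3.142, 0.0, 0.352]
wrist_force: [-0.9, 0.6, -1.7]
width: 0.0275
finger_force: 30.0
```

Emit:
drive_tool --series '[[0.01, [0, 0, 0.001], [0, 0, 0]], [0.01, [0, 0, 0.001], [0, 0, 0]], [0.01, [0, 0, 0.001], [0, 0, 0]]]'

```text
time: 12.88
tool_pos: [0.5163, -0.3155, 0.1303]
ee_rot: [3.141, -0.0, 0.352]
wrist_force: [-1.6, 1.0, 4.7]
width: 0.0272
finger_force: 30.0
```

Contact at the original height, so I'll open and retreat upward.

Emit:
drive_tool --series '[[0.035, [0, 0, 0], [0, 0, 0]], [0.05, [0, 0, 0], [0, 0, 0]], [0.07, [0, 0, 0], [0, 0, 0]], [0.094, [0, 0, 0], [0, 0, 0]], [0.094, [0, 0, 0], [0, 0, 0]]]'

```text
time: 13.5
tool_pos: [0.5163, -0.3154, 0.1294]
ee_rot: [3.142, 0.0, 0.352]
wrist_force: [-0.1, -0.2, -0.5]
width: 0.0715
finger_force: 0.0
```

Emit:
drive_tool --series '[[0.094, [0, 0, 0], [0, 0, 0]], [0.094, [0, 0, -0.03], [0, 0, 0]], [0.094, [0, 0, -0.08], [0, 0, 0]], [0.094, [0, 0, -0.12], [0, 0, 0]], [0.094, [0, 0, -0.12], [0, 0, 0]]]'

```text
time: 14.12
tool_pos: [0.5178, -0.3165, 0.2546]
ee_rot: [3.134, -0.005, 0.352]
wrist_force: [0.4, -0.2, -0.0]
width: 0.094
finger_force: 0.0
```

```bash
python3 - <<'E'
from h import *
s=imaging.snapshot("side")
cv2.imwrite("pics/c5.png",cv2.cvtColor(cv2.resize(s[40:240,160:360],(600,600),interpolation=cv2.INTER_CUBIC),4))
E
```

```text
(no output)
```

View pics/c5.png

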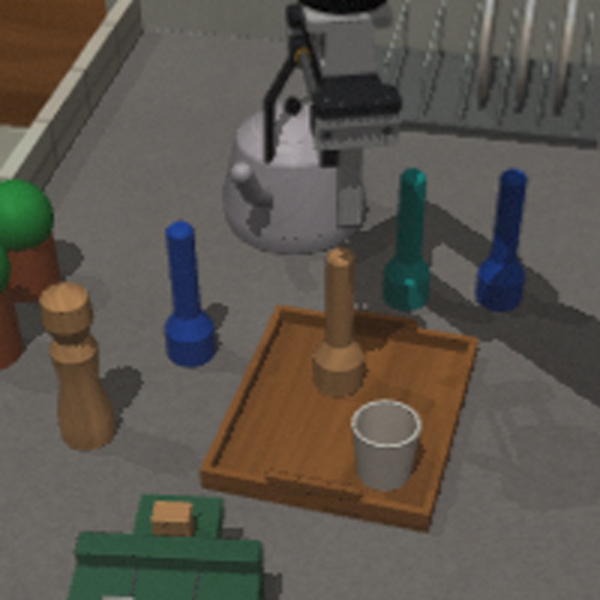

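The pestle stands upright on the tray (foot around crop (338,372)), and the gripper is clear above it.

```bash
python3 -c "
from bench import robot
print(robot.close_job())"
```

```text
the job is handed in; nothing more can be done
None
```

I tapped the wedge down to its dead stop with the pestle's foot, stood the pestle upright on the tray, let go, and handed the job in at about 14 s; the hand-in returned no verdict.

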